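Balance the swing-out rotor

TASK

Make the centrifuge rotor on the bench ready for a balanced run. Its four buckets must hold the four tube inserts, fully home, each straight across the hub from its twin (orange opposite orange, blue opposite blue), and the two grey balance blanks belong in the two wells of the green parking tray, fully home; at the start one blue insert and one blank are in each other's places, and the two orange ones sit side by side. Free bench can serve as a resting spot on the way; keep the inserts upright because their tubes are open, leave the wash bottle and the timer where they stand, and let go of everything at the end.

Things in the scene. Friction and masses are not known exactly. Their poses are not given: they have to be found in the camera images.
- rotor: Swing-out rotor on a black round plate (208 mm), fixed. Four open steel buckets on its own +x, +y, -x, -y axes, centres 68 mm from the hub axis (neighbours 96, facing pairs 136 mm apart). Bucket: 67 mm wide inside, 78 at the mouth; mouth at 60, inner floor at 16 mm above the bench (underside of a seated insert). Hub nut top 74 mm. Origin: hub axis at bench level, z up; turned to any angle.
- tray: Green plastic parking tray, 94 x 190 x 38 mm (211 mm long with its end lugs), fixed, with two round wells at y = +48 and -48 mm on its own long (y) axis. Well: 68 mm across with a 5 mm chamfer, inner floor 16 mm above the bench. Origin: centre of the underside at bench level, z up. Bench between tray and rotor is free from x = 0.43 to 0.53 m; taller centrifuges stand behind it.
- orange_1: orange bucket insert, four open glass tubes in its four holes (tops at 104 mm), 0.24 kg; twin of orange_2. Body 62 mm across, 70 high, flat chamfered foot 54 mm across (stands on the bench too). Steel stem, then a round orange lifting knob 18 mm across, 116 to 142 mm above the underside: pinch it from above at 131 mm. Origin: centre of underside; z up.
- orange_2: orange bucket insert, four open glass tubes in its four holes (tops at 104 mm), 0.24 kg; twin of orange_1. Body 62 mm across, 70 high, flat chamfered foot 54 mm across (stands on the bench too). Steel stem, then a round orange lifting knob 18 mm across, 116 to 142 mm above the underside: pinch it from above at 131 mm. Origin: centre of underside; z up.
- blue_1: blue bucket insert, two open glass tubes in its four holes (tops at 104 mm), 0.20 kg; twin of blue_2. Body 62 mm across, 70 high, flat chamfered foot 54 mm across (stands on the bench too). Steel stem, then a round blue lifting knob 18 mm across, 116 to 142 mm above the underside: pinch it from above at 131 mm. Origin: centre of underside; z up.
- blue_2: blue bucket insert, two open glass tubes in its four holes (tops at 104 mm), 0.20 kg; twin of blue_1. Body 62 mm across, 70 high, flat chamfered foot 54 mm across (stands on the bench too). Steel stem, then a round blue lifting knob 18 mm across, 116 to 142 mm above the underside: pinch it from above at 131 mm. Origin: centre of underside; z up.
- blank_1: grey bucket insert, solid balance blank, no tubes, 0.15 to 0.3 kg; twin of blank_2. Body 62 mm across, 70 high, flat chamfered foot 54 mm across (stands on the bench too). Steel stem, then a round grey lifting knob 18 mm across, 116 to 142 mm above the underside: pinch it from above at 131 mm. Origin: centre of underside; z up.
- blank_2: grey bucket insert, solid balance blank, no tubes, 0.15 to 0.3 kg; twin of blank_1. Body 62 mm across, 70 high, flat chamfered foot 54 mm across (stands on the bench too). Steel stem, then a round grey lifting knob 18 mm across, 116 to 142 mm above the underside: pinch it from above at 131 mm. Origin: centre of underside; z up.
- wash_bottle: White bottle with a red cap, 66 mm across, 165 mm high, loose at the right-hand end of the work area: a bystander. Origin: centre of the underside.
- timer: White bench timer with a grey display, 38 x 72 x 58 mm, loose at the right, near the front edge: a bystander. Origin: centre of the underside.

How it is judged:
At the end, for the whole second after the job is handed in: All four tube inserts are upright and at rest in the buckets (within 9 mm of the 68 mm bucket circle, within 6 mm of the floor), twins in opposite buckets (over 122 mm apart); both blanks stand in the tray wells (within 12 mm of the well centre, 6 mm of its floor) (horizontal distance between orange_1 and rotor between 0.059 and 0.077 m and z of each of orange_1, orange_2, blue_1, blue_2 in the frame of rotor below 0.022 m and horizontal distance between orange_2 and rotor between 0.059 and 0.077 m and horizontal distance between blue_1 and rotor between 0.059 and 0.077 m and horizontal distance between blue_2 and rotor between 0.059 and 0.077 m and horizontal distance between orange_1 and orange_2 above 0.122 m and horizontal distance between blue_1 and blue_2 above 0.122 m and x of blank_1 in the frame of tray between -0.012 and 0.012 m and z of each of blank_1, blank_2 in the frame of tray below 0.022 m and (y of blank_1 in the frame of tray between 0.036 and 0.06 m or y of blank_1 in the frame of tray between -0.06 and -0.036 m) and x of blank_2 in the frame of tray between -0.012 and 0.012 m and (y of blank_2 in the frame of tray between 0.036 and 0.06 m or y of blank_2 in the frame of tray between -0.06 and -0.036 m) and horizontal distance between blank_1 and blank_2 above 0.07 m and angle between each of orange_1, orange_2, blue_1, blue_2, blank_1, blank_2's own z axis and vertical below 0.12 rad and linear speed of each of orange_1, orange_2, blue_1, blue_2, blank_1, blank_2 below 0.02 m/s); the robot touches nothing.
It fails at once if an insert was tipped over or swung far off upright (its open tubes would spill) (angle between any of orange_1, orange_2, blue_1, blue_2, blank_1, blank_2's own z axis and vertical above 0.7 rad).
It fails at once if the wash bottle or the timer was knocked out of its place (distance of any of wash_bottle, timer from where it was at the start of the episode above 0.03 m).
It also fails if it takes over 128 s, if anything falls off the work surface, if the arm or the gripper's body presses on something with over 40 N, if the wrist force passes 120 N, or if a joint passes its speed limit or range.

ROBOT

A 7-joint arm with a two-finger parallel gripper is mounted at the origin on a cart in front of the work surface, level with it; the furniture and walls round the work are solid. World frame = base frame: x ahead of the robot, y to its left, z up, the work surface at z = 0. Lengths are in m, angles in rad, forces in N, time in s.
With the tool pointing down it reaches from about 0.4 to 0.925 m from the base axis. Payload 4.1 kg.
Tool frame: the origin (TCP) lies midway between the tips of the shut fingers; the grasp point (between the pads) lies 19 mm behind it; z points along the fingers, y is the line along which they close (so a half turn about z gives the same grasp; the last joint's range is limited). The gripper opens to 85 mm and grips with 20 to 120 N. Pads are 22 mm wide; open, the fingers measure 114 mm over their backs; the gripper's body (76 mm by 85 mm) begins 54 mm behind the grasp point. The pads swing forward as they close: fully open they stand 13 mm farther back than shut.
Start: joints at [1.128, 0.398, 0.045, 1.537, -0.019, 1.207, -0.051], TCP at [0.219, -0.612, 0.231] pointing down, gripper open.
Joint ranges: [-2.82, 2.82], [-0.49, 2.23], [-1.37, 1.46], [0, 2.46], [-1.36, 4.5], [0.23, 2], [-2.94, 2.94]. Speed limits (rad/s): [2.57, 2.57, 3.14, 3.14, 3.14, 3.14, 3.14].

INTERFACE

Orientations are given as a 3x3 rotation matrix whose columns are the frame's x, y, z axes.
In Python, from workcell import r gives the robot as it stands.
- The arm moves only by the tool jog_arm, never from a script. Its argument "series" is a list of rows, each a list of 2 entries, a list of its own where there are three numbers: the shift along the tool's x, y, z scaled (see below), then the turn about the tool's z scaled (see below). A call has 1 to 10 rows; each row is the pose to reach, as a shift and turn from the pose commanded when the call began, along the tool's axes at that moment, turning the shorter way round; what a row does not reach only later rows make up. The controller multiplies each number of a shift by 12 cm and each number of a turn by 180 degrees. A row lasts 1/10 s, in which the tool goes at most 50 mm and 8.59 degrees, less where a joint would pass 70% of its speed; a pose out of reach is approached as far as the arm can. A call with a number of a shift or a turn outside -1 to 1 is refused whole. A call with a gripper value outside its range is refused whole. "hand" is the opening, from -1 (shut) to 1 (fully open), set as the call begins (left out, the last holds). The fingers move at their own pace and stop on an object; the grip force is fixed at half the most. Time passes only in rows, so rows that repeat a pose let the fingers close. It gives the time, the measured TCP pose, the force, the opening and the grip force at its end, in the units of the state.
- r.sense(): the state, without advancing time (a new reading comes with each control period).
- r.snapshot(name): name is "side" or "top" or "wrist"; returns a dict with "pixels" (384x512x3 uint8, red, green, blue), "depth" (384x512 float32, m along the optical axis (not along the pixel's ray), 0 where there is no reading), "fx", "fy", "cx", "cy" (pixels), "k1" (the pictures are not rectified: a ray, as slopes to the right and down, at radius r is drawn at 1 + k1 r^2 times it, then the intrinsics apply), "R" (3x3) and "t" (3): a world point X has camera coordinates R X + t. Camera axes: x right, y down, z forward; pixel columns grow to the right and rows downward; lengths in m; the calibration is good to about 2 mm. A picture is of the moment at which its call begins.
- r.sign_off(): hands the job in; it is judged then, once.
The state is a dict: "t": time; "joint_pos": joint angles; "dq": joint speeds; "tau": joint torques, N m; "tool_pos": TCP position; "tool_rot": TCP orientation; "wrist_force": force on the tool from outside, world axes, zero at the start; "wrist_torque": the same for the moment, N m; "width": opening from 0.0 (shut) to 1.0 (fully open); "gripper_force": force on a finger pad.
Only numpy, scipy, OpenCV 4.12 (cv2) and the standard library are available. Lean on these libraries where they do the work, as an engineer would, in place of code of your own. Each camera call takes 0.05 s, during which the arm holds its last target. There are 200 camera calls.

## Working session

There is one attempt and no reset: what is moved stays moved. The work goes in short steps, Python scripts to look and compute and a tool call to move; the robot and the scene stay as the last step left them, time stands still between calls to the robot, and variables do not carry over. Pictures are saved under pics/ and viewed, at most 14 in all, crops included, and the job is handed in when it is done.

Besides the shell and the picture viewer there is one more tool, called after "Call:" as name(argument=value, ...), one argument or row to a line, values as JSON. jog_arm: Moves the arm, as the interface text tells. Shifts and turns lie within -1 to 1; 1 stands for 12 cm of shift or 180 degrees of turn. Its arguments: {"type":"object","properties":{"series":{"type":"array","items":{"type":"array"}},"hand":{"type":"number"}},"required":["series"]}

```bash
mkdir -p pics; cat > h.py <<'E'
import numpy as np, cv2
from workcell import r
def snap(n,save=None):
    s=r.snapshot(n)
    if save: cv2.imwrite(f'pics/{save}.png',cv2.cvtColor(s['pixels'],cv2.COLOR_RGB2BGR))
    np.savez(f'pics/{save or n}.npz',**s)
    return s
def ray(s,u,v):
    x=np.array([(u-s['cx'])/s['fx'],(v-s['cy'])/s['fy']]);d=x.copy()
    for _ in range(20): d=x/(1+s['k1']*(d@d))
    return np.array([d[0],d[1],1.])
def at_depth(s,u,v):
    Z=np.median([z for z in s['depth'][int(v)-1:int(v)+2,int(u)-1:int(u)+2].ravel() if z>0] or [0])
    return s['R'].T@(ray(s,u,v)*Z-s['t'])
def at_height(s,u,v,z):
    o=-s['R'].T@s['t'];d=s['R'].T@ray(s,u,v);return o+d*(z-o[2])/d[2]
E
python3 - <<'E'
from h import *
for n in('top','side'):
    s=snap(n,n); print(n,(-s['R'].T@s['t']).round(3),s['R'].round(2).tolist(),s['fx'],s['k1'])
    cv2.imwrite(f'pics/{n}.png',cv2.resize(cv2.cvtColor(s['pixels'],4),(800,600),interpolation=cv2.INTER_CUBIC))
st=r.sense();print(st['t'],st['tool_pos'],np.round(st['tool_rot'],3).tolist(),st['width'])
E
```

```text
top [ 0.475 -0.052  1.315] [[0.01, -1.0, -0.02], [-1.0, -0.01, -0.05], [0.05, 0.02, -1.0]] 433.21138008032233 -0.06031627928526786
side [0.048 0.977 0.631] [[-0.9, -0.44, 0.02], [-0.22, 0.41, -0.89], [0.38, -0.8, -0.46]] 358.7518947346322 -0.008309883026748819
0.1 [ 0.21891558 -0.61141732  0.23035851] [[0.941, 0.337, -0.001], [0.337, -0.941, 0.002], [-0.0, -0.002, -1.0]] 1.003604817910068
```

View pics/top.png

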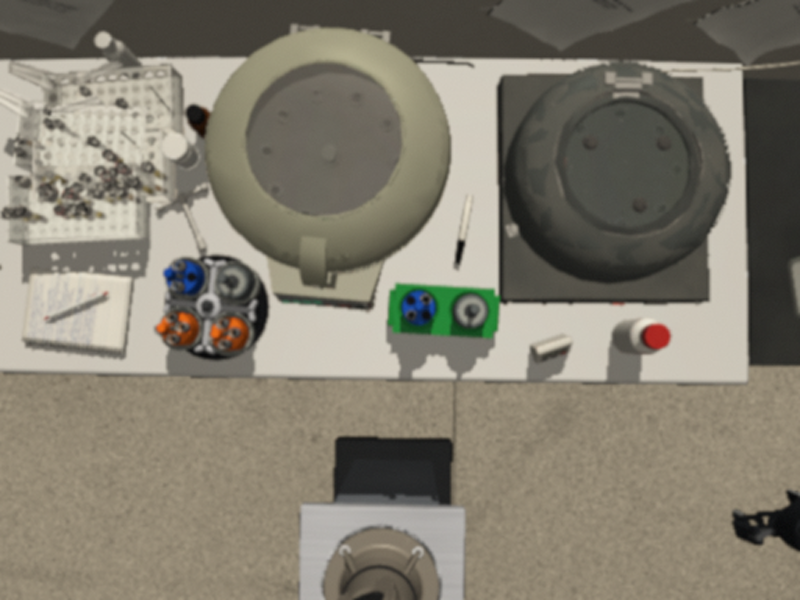

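View pics/side.png

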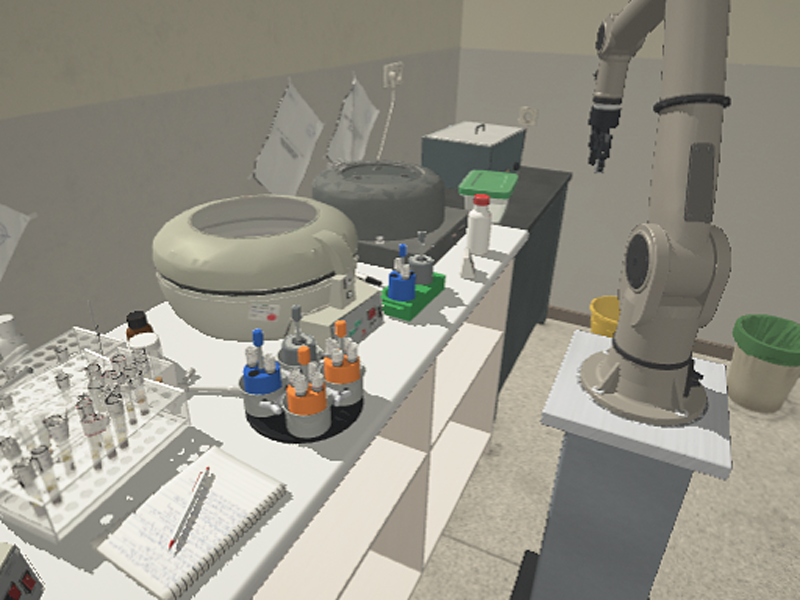

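Top view (800x600): the rotor hub is at (208,306). Its buckets hold blue (185,275), grey (237,282), orange (180,328) and orange (230,333). The tray is at (443,310), with blue in its left well and grey in its right. Next I'll enlarge both areas.

```bash
python3 - <<'E'
from h import *
def crop(n,u,v,w,h,k):
    im=cv2.cvtColor(np.load(f'pics/{n}.npz')['pixels'],4)[v:v+h,u:u+w]
    return cv2.resize(im,None,fx=k,fy=k,interpolation=cv2.INTER_CUBIC)
a=crop('top',95,160,80,75,5); b=crop('top',245,175,80,75,5)
cv2.imwrite('pics/c1.png',np.hstack([a,b]))
a=crop('side',150,200,90,85,4); b=crop('side',235,150,60,85,4)
cv2.imwrite('pics/c2.png',np.hstack([a,b]))
E
```

```text
(no output)
```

View pics/c1.png

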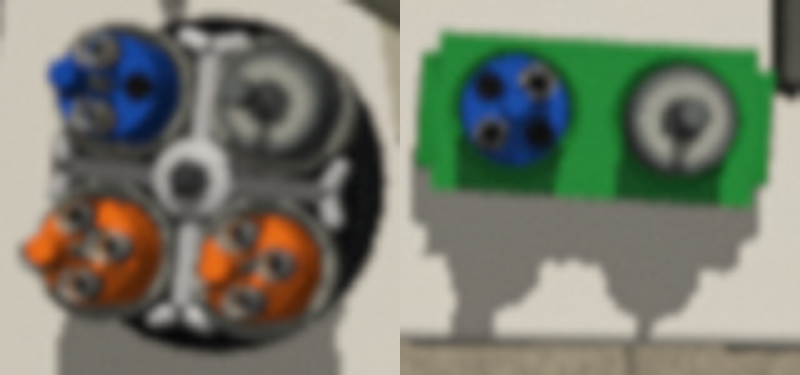

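View pics/c2.png

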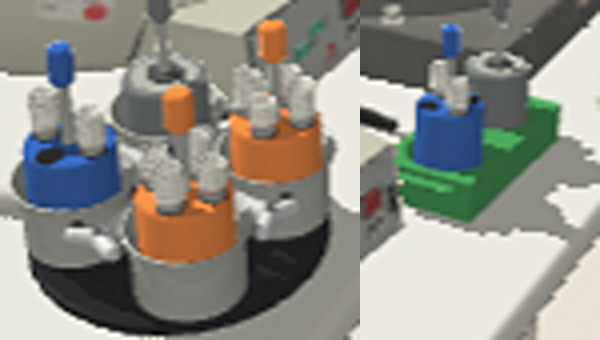

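Knobs in the crops (crop pixels). Top view: blue (65,74), grey (262,98), oranges (40,250) and (213,268), hub (187,180), tray blue (515,100), tray grey (690,117). Side view: blue (60,63), grey (158,8), oranges (178,108) and (271,40), tray blue (450,40), tray grey (503,8). I'll triangulate from these.

```bash
python3 - <<'E'
from h import *
T=np.load('pics/top.npz');S=np.load('pics/side.npz')
tp={'blueR':(108,174.8),'greyR':(147.4,179.6),'orL':(103,210),'orR':(137.6,213.6),'blueT':(268,195),'greyT':(303,198.4)}
sp={'blueR':(165,215.75),'greyR':(189.5,202),'orL':(194.5,227),'orR':(217.75,210),'blueT':(257.5,160),'greyT':(270.75,152)}
for k in tp:
    A=[];b=[]
    for s,p in((T,tp[k]),(S,sp[k])):
        o=-s['R'].T@s['t'];d=s['R'].T@ray(s,*p);d/=np.linalg.norm(d);P=np.eye(3)-np.outer(d,d);A.append(P);b.append(P@o)
    X=np.linalg.lstsq(np.vstack(A),np.hstack(b),rcond=None)[0]
    e=np.linalg.norm(np.vstack(A)@X-np.hstack(b))
    print(k,X.round(4),'err',round(e,4),'topdepth',at_depth(T,*tp[k]).round(3),'sidedepth',at_depth(S,*sp[k]).round(3))
print('hub',at_height(T,132.4,196,.074).round(4),at_depth(T,132.4,196).round(4))
# tray: depth cloud at z~38mm, rotor cloud
for name,(u0,u1,v0,v1) in{'tray':(245,325,178,222),'rotor':(95,175,160,235)}.items():
    P=[];C=[]
    for v in range(v0,v1):
        for u in range(u0,u1):
            if T['depth'][v,u]>0:
                P.append(T['R'].T@(ray(T,u,v)*T['depth'][v,u]-T['t']));C.append(T['pixels'][v,u].astype(int))
    P=np.array(P);C=np.array(C)
    if name=='tray':
        g=(C[:,1]>C[:,0]+40)&(C[:,1]>C[:,2]+40)
        q=P[g&(P[:,2]>.028)];print('n',len(q),q.mean(0),np.median(q[:,2]));
        print(cv2.minAreaRect((q[:,:2]*1000).astype(np.float32)))
    else:
        h=P[(P[:,2]>.045)&(P[:,2]<.066)];print(len(h),h.mean(0),h.min(0),h.max(0))
E
```

```text
blueR [0.5819 0.3763 0.1441] err 0.0014 topdepth [0.582 0.373 0.155] sidedepth [0.576 0.381 0.148]
greyR [0.5752 0.272  0.1324] err 0.0056 topdepth [0.574 0.276 0.111] sidedepth [0.57  0.285 0.141]
orL [0.4851 0.3865 0.1461] err 0.0011 topdepth [0.486 0.383 0.157] sidedepth [0.482 0.39  0.149]
orR [0.4772 0.2908 0.1449] err 0.0004 topdepth [0.477 0.287 0.157] sidedepth [0.475 0.294 0.147]
blueT [ 0.5322 -0.064   0.1425] err 0.0017 topdepth [ 0.532 -0.063  0.158] sidedepth [ 0.528 -0.057  0.146]
greyT [ 0.524  -0.1592  0.1404] err 0.0022 topdepth [ 0.525 -0.157  0.158] sidedepth [ 0.52  -0.154  0.143]
hub [0.5283 0.3284 0.074 ] [0.5284 0.3292 0.0712]
n 1061 [ 0.53291298 -0.11111667  0.03623639] 0.03638913040661785
((529.5353393554688, -110.97328186035156), (207.9888458251953, 92.07115936279297), 87.4256362915039)
1469 [0.53095353 0.32686191 0.05451454] [0.4389237  0.24022092 0.04512786] [0.6232658  0.4239404  0.06582499]
```

```bash
python3 - <<'E'
from h import *
H={}
for n in('top','side'):
    s=np.load(f'pics/{n}.npz')
    for v in range(0,384,1):
        for u in range(0,512,1):
            Z=s['depth'][v,u]
            if Z>0:
                p=s['R'].T@(ray(s,u,v)*Z-s['t']); k=(int(p[0]//.04),int(p[1]//.04))
                if p[2]<.6: H[k]=max(H.get(k,0),p[2])
print('y cols from',.44,'down to -.6; rows x (cell low edge); cm')
for i in range(10,19): print(round(i*.04,2),' '.join('%3d'%round(100*H.get((i,j),-.01)) for j in range(11,-16,-1)))
E
```

```text
Still running in the background as job /tmp/bash_jobs.1000/224bdcb460eb (pid 537). You'll get a notice when it ends.
```

Call:
jog_arm(
  series=[
    [[0,0,-0.8],0.109],
    [[0,0,-0.8],0.109],
    [[0,0,-0.8],0.109],
    [[0,0,-0.8],0.109],
  ],
  hand=0.2,
)

```text
t: 0.5
tool_pos: [0.2193, -0.6124, 0.3285]
tool_rot: [[1.0, 0.002, 0.001], [0.002, -1.0, -0.002], [0.001, 0.002, -1.0]]
wrist_force: [0.1, -0.8, -0.6]
width: 0.602
gripper_force: 0.0
```

```bash
kill -- -$(cat /tmp/bash_jobs.1000/224bdcb460eb/pid); cat >> h.py <<'E'
def load(n): return dict(np.load(f'pics/{n}.npz'))
E
python3 - <<'E'
from h import *
H={}
for n in('top','side'):
    s=load(n)
    v,u=np.mgrid[0:384,0:512]; Z=s['depth'].ravel()
    x=np.stack([(u-s['cx'])/s['fx'],(v-s['cy'])/s['fy']],-1).reshape(-1,2);d=x
    for _ in range(10): d=x/(1+s['k1']*(d**2).sum(1,keepdims=True))
    P=(np.c_[d,np.ones(len(d))]*Z[:,None]-s['t'])@s['R']
    for p in P[Z>0]:
        k=(int(p[0]//.04),int(p[1]//.04))
        if p[2]<.6: H[k]=max(H.get(k,0),p[2])
for i in range(10,19): print(round(i*.04,2),' '.join('%3d'%round(100*H.get((i,j),-.01)) for j in range(11,-16,-1)))
E
```

```text
0.4   1   1   1   1   6   6   1   1   1   1   1   1   1   1   1   1   1   1   1   3   0   1   1   0   1   1   1
0.44   1  12  16   9  16  16   1   1   1   1   1   1   1   1   3   4   4   4   2   6   6   1  11  17  17   1   1
0.48   1  12  16  11  16  15   1   1   1   1   1   1  10  12   9  15   9   4   1   1   6   1  11  17  17   1   1
0.52   1   6  12   9   9   9   9   9   9  16   9   9   9  16  11  16  16   7   8   7   8   8   8   8   8   7   7
0.56   1   9  16   9  16  16   9  19  22  22  20  19   4   9   4   4   4   7   8   8  19  19  20  19   8   8   8
0.6   1   6  12   9   9  17  21  22  23  23  23  22  21  18   1   2   1   8  18  20  21  21  21  21  20  19   8
0.64   8   1   2   2   1  22  23  24  24  24  24  23  23  21   1   2   1  13  20  21  21  21  21  21  21  21  18
0.68   8   1   2   1  20  23  24  24  24  24  24  24  24  23  21   2   1  19  21  21  21  20  21  21  21  21  20
0.72  11  11   2   1  21  23  24  24  24  24  24  24  24  23  22   2   2  20  21  21  20  20  20  20  21  21  20
```

Call:
jog_arm(
  series=[
    [[0.8,-1,0],0],
    [[0.8,-1,0],0],
    [[0.8,-1,0],0],
    [[0.8,-1,0],0],
  ],
)

```text
t: 0.9
tool_pos: [0.3213, -0.4845, 0.3256]
tool_rot: [[1.0, 0.015, 0.002], [0.015, -1.0, 0.006], [0.002, -0.006, -1.0]]
wrist_force: [0.7, -0.7, 0.6]
width: 0.601
gripper_force: 0.0
```

Call:
jog_arm(
  series=[
    [[0.8,-1,0],0],
    [[0.8,-1,0],0],
    [[0.8,-1,0],0],
    [[0.8,-1,0],0],
  ],
)

```text
t: 1.3
tool_pos: [0.4157, -0.3641, 0.3257]
tool_rot: [[1.0, 0.015, 0.001], [0.015, -1.0, 0.006], [0.001, -0.006, -1.0]]
wrist_force: [-0.4, -0.0, -0.2]
width: 0.603
gripper_force: 0.0
```

Call:
jog_arm(
  series=[
    [[0.8,-1,0],0],
    [[0.8,-1,0],0],
    [[0.8,-1,0],0],
    [[0.8,-1,0],0],
  ],
)

```text
t: 1.7
tool_pos: [0.5103, -0.2437, 0.3256]
tool_rot: [[1.0, 0.015, -0.0], [0.015, -1.0, 0.005], [-0.0, -0.005, -1.0]]
wrist_force: [-0.5, 0.3, -0.5]
width: 0.599
gripper_force: 0.0
```

Call:
jog_arm(
  series=[
    [[0,-1,0],0],
    [[0,-1,0],0],
    [[0,-1,0],0],
    [[0,-1,0],0],
  ],
)

```text
t: 2.1
tool_pos: [0.5059, -0.1281, 0.3262]
tool_rot: [[1.0, 0.009, -0.002], [0.009, -1.0, 0.001], [-0.002, -0.001, -1.0]]
wrist_force: [0.8, -0.9, 0.0]
width: 0.602
gripper_force: 0.0
```

Call:
jog_arm(
  series=[
    [[0,-1,0],0],
    [[0,-1,0],0],
    [[0,-1,0],0],
    [[0,-1,0],0],
  ],
)

```text
t: 2.5
tool_pos: [0.5059, -0.0096, 0.3265]
tool_rot: [[1.0, 0.007, -0.002], [0.007, -1.0, 0.0], [-0.002, -0.0, -1.0]]
wrist_force: [-0.8, 0.6, 0.2]
width: 0.6
gripper_force: 0.0
```

Call:
jog_arm(
  series=[
    [[0,-1,0],0],
    [[0,-1,0],0],
    [[0,-1,0],0],
    [[0,-1,0],0],
  ],
)

```text
t: 2.9
tool_pos: [0.5061, 0.1095, 0.3265]
tool_rot: [[1.0, 0.005, -0.001], [0.005, -1.0, 0.0], [-0.001, -0.0, -1.0]]
wrist_force: [0.2, -0.4, 0.0]
width: 0.601
gripper_force: 0.0
```

Call:
jog_arm(
  series=[
    [[0,-1,0],0],
    [[0,-1,0],0],
    [[0,-1,0],0],
    [[0,-1,0],0],
    [[0,-1,0],0],
  ],
)

```text
t: 3.4
tool_pos: [0.5073, 0.2248, 0.3264]
tool_rot: [[1.0, -0.002, -0.001], [-0.002, -1.0, -0.003], [-0.001, 0.003, -1.0]]
wrist_force: [0.1, -0.6, -1.4]
width: 0.61
gripper_force: 0.0
```

```bash
python3 - <<'E'
from h import *
st=r.sense();print(st['t'],st['tool_pos'],st['joint_pos'])
s=snap('wrist','w1');print((-s['R'].T@s['t']).round(3),s['R'].round(2).tolist())
cv2.imwrite('pics/w1b.png',cv2.resize(cv2.cvtColor(s['pixels'],4),(800,600),interpolation=cv2.INTER_CUBIC))
E
```

```text
3.4 [0.50729137 0.2248345  0.32635233] [-0.04444535  0.19885138 -0.53149759  1.61494367  0.1045696   1.35800997
 -2.16285964]
[0.574 0.225 0.469] [[-0.0, -1.0, 0.0], [-0.96, 0.0, 0.26], [-0.26, -0.0, -0.97]]
```

View pics/w1b.png

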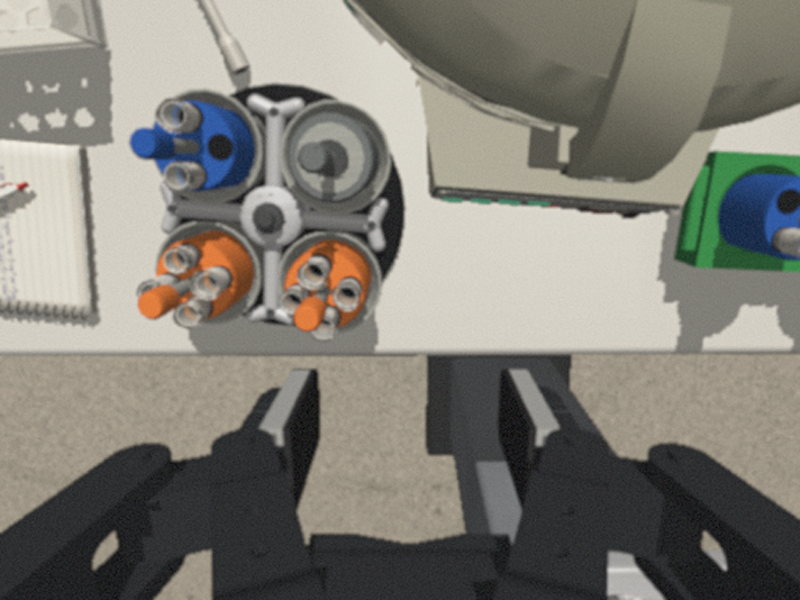

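Wrist view (800x600): the knob tops are grey (313,155), near-right orange (305,316), near-left orange (150,304) and blue (143,143). The hub nut is at (268,216) and the grey bucket's rim is centred near (336,156).

```bash
python3 - <<'E'
from h import *
s=load('w1');k=.64
for n,p,z in(('grey',(312,156),.158),('orR',(305,318),.158),('orL',(150,304),.158),('blue',(143,143),.158),('hub',(268,216),.074),('rimG',(336,156),.06)):
    print(n,at_height(s,p[0]*k,p[1]*k,z).round(4),at_depth(s,p[0]*k,p[1]*k).round(4))
E
```

```text
grey [0.5762 0.2791 0.158 ] [0.5762 0.2789 0.1589]
orR [0.4803 0.2881 0.158 ] [0.4805 0.288  0.1587]
orL [0.4894 0.3827 0.158 ] [0.4896 0.3825 0.1585]
blue [0.5839 0.3746 0.158 ] [0.5839 0.3742 0.1588]
hub [0.5341 0.3284 0.074 ] [0.5341 0.3284 0.0743]
rimG [0.5769 0.2782 0.06  ] [0.5767 0.2742 0.091 ]
```

Call:
jog_arm(
  series=[
    [[0.567,-0.425,0],0],
    [[0.567,-0.425,0],0],
    [[0.567,-0.425,0.3],0],
    [[0.567,-0.425,0.7],0],
    [[0.567,-0.425,1],0],
    [[0.567,-0.425,1],0],
    [[0.567,-0.425,1],0],
    [[0.567,-0.425,1],0],
  ],
)

```text
t: 4.25
tool_pos: [0.5759, 0.2793, 0.2102]
tool_rot: [[1.0, -0.0, 0.004], [-0.0, -1.0, 0.002], [0.004, -0.002, -1.0]]
wrist_force: [-0.4, -0.3, 0.2]
width: 0.598
gripper_force: 0.0
```

```bash
python3 - <<'E'
from h import *
st=r.sense();print(st['t'],st['tool_pos'].round(4) if hasattr(st['tool_pos'],'round') else st['tool_pos'])
s=snap('wrist','w2');print((-s['R'].T@s['t']).round(3))
cv2.imwrite('pics/w2b.png',cv2.resize(cv2.cvtColor(s['pixels'],4),(800,600),interpolation=cv2.INTER_CUBIC))
p=s['R']@np.array([.575,.279,.158])+s['t'];print((p[:2]/p[2]*s['fx']+[s['cx'],s['cy']])/.64)
E
```

```text
4.25 [0.5759 0.2793 0.2102]
[0.642 0.279 0.353]
[409.39457355 339.81945549]
```

View pics/w2b.png

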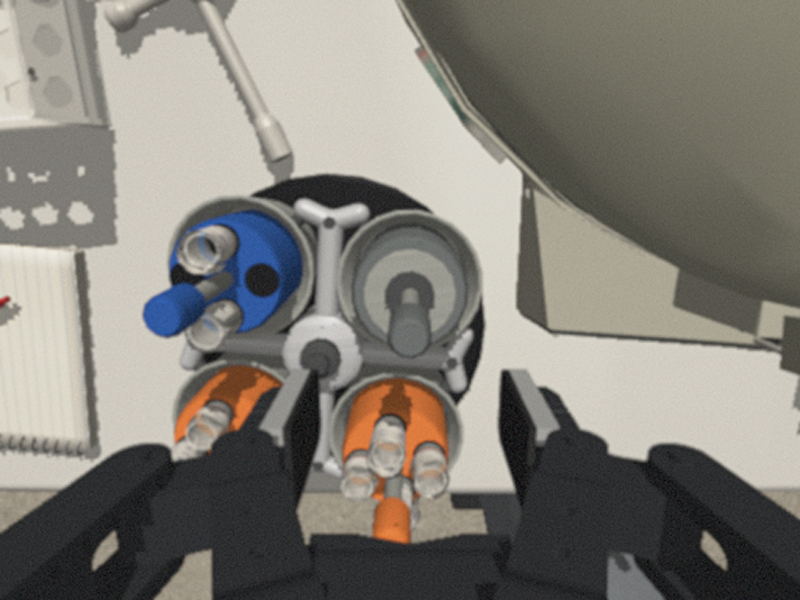

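The knob top is at (408,338), matching the prediction (409,340) and centred between the fingers. Descending and gripping.

Call:
jog_arm(
  series=[
    [[0,0,0.3],0],
    [[0,0,0.6],0],
    [[0,0,0.66],0],
    [[0,0,0.66],0],
    [[0,0,0.66],0],
    [[0,0,0.66],0],
  ],
)

```text
t: 4.9
tool_pos: [0.5754, 0.2805, 0.1307]
tool_rot: [[1.0, 0.001, 0.004], [0.001, -1.0, 0.002], [0.004, -0.002, -1.0]]
wrist_force: [0.3, 0.2, -1.4]
width: 0.597
gripper_force: 0.0
```

Call:
jog_arm(
  series=[
    [[0,0,0],0],
    [[0,0,0],0],
    [[0,0,0],0],
    [[0,0,0],0],
    [[0,0,0],0],
    [[0,0,0],0],
    [[0,0,0],0],
    [[0,0,0],0],
  ],
  hand=-1,
)

```text
t: 5.7
tool_pos: [0.5745, 0.2796, 0.129]
tool_rot: [[1.0, 0.001, 0.001], [0.001, -1.0, 0.0], [0.001, -0.0, -1.0]]
wrist_force: [0.2, -0.7, 4.8]
width: 0.186
gripper_force: 58.6
```

Call:
jog_arm(
  series=[
    [[0,0,-0.05],0],
    [[0,0,-0.1],0],
    [[0,0,-0.2],0],
    [[0,0,-0.35],0],
    [[0,0,-0.5],0],
    [[0,0,-0.65],0],
    [[0,0,-0.8],0],
    [[0,0,-0.9],0],
    [[0,0,-1],0],
    [[0,0,-1],0],
  ],
)

```text
t: 6.7
tool_pos: [0.5747, 0.2802, 0.25]
tool_rot: [[1.0, 0.001, 0.003], [0.001, -1.0, 0.001], [0.003, -0.001, -1.0]]
wrist_force: [-0.7, 0.4, -2.0]
width: 0.188
gripper_force: 58.6
```

Call:
jog_arm(
  series=[
    [[0,0,-0.15],0],
    [[0,0,-0.3],0],
    [[0,0.05,-0.35],0],
    [[-0.05,0.2,-0.35],0],
    [[-0.1,0.35,-0.35],0],
    [[-0.2,0.5,-0.35],0],
    [[-0.3,0.65,-0.35],0],
    [[-0.4,0.8,-0.35],0],
    [[-0.45,0.9,-0.35],0],
    [[-0.45,0.9,-0.35],0],
  ],
)

```text
t: 7.7
tool_pos: [0.5197, 0.1689, 0.2895]
tool_rot: [[1.0, -0.002, -0.001], [-0.002, -1.0, -0.002], [-0.001, 0.002, -1.0]]
wrist_force: [1.6, -0.0, -2.4]
width: 0.189
gripper_force: 58.7
```

Call:
jog_arm(
  series=[
    [[-0.05,0.05,0],0],
    [[-0.1,0.1,0],0],
    [[-0.2,0.2,0],0],
    [[-0.3,0.25,0],0],
    [[-0.35,0.3,0],0],
    [[-0.38,0.35,0],0],
    [[-0.38,0.35,0],0],
    [[-0.38,0.35,0],0],
  ],
)

```text
t: 8.5
tool_pos: [0.4748, 0.1296, 0.2902]
tool_rot: [[1.0, 0.001, 0.001], [0.001, -1.0, 0.0], [0.001, -0.0, -1.0]]
wrist_force: [0.2, 0.2, -2.0]
width: 0.191
gripper_force: 58.7
```

```bash
python3 - <<'E'
from h import *
s=snap('wrist','w3');print((-s['R'].T@s['t']).round(3),r.sense()['tool_pos'])
cv2.imwrite('pics/w3b.png',cv2.resize(cv2.cvtColor(s['pixels'],4),(640,480),interpolation=cv2.INTER_CUBIC))
E
```

```text
[0.541 0.129 0.433] [0.47485554 0.12975132 0.29016704]
```

View pics/w3b.png

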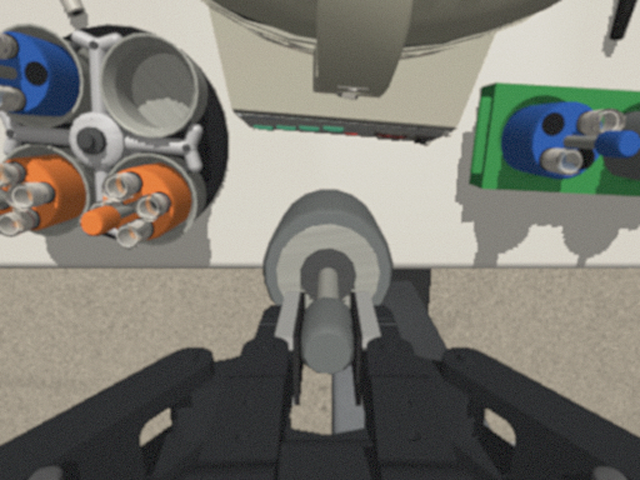

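The blank hangs upright in the gripper. The empty bucket's rim is centred near (154,86), its floor patch at (165,117), and the bench front edge runs along row 265. The tray's blue knob is near (620,144).

```bash
python3 - <<'E'
from h import *
s=load('w3');k=.8
for n,p,z in(('rim',(154,86),.06),('rimL',(103,85),.06),('rimR',(207,85),.06),('rimT',(155,35),.06),('rimB',(155,137),.06),('edge',(240,265),0),('edge',(420,265),0),('knobT',(625,144),.158),('hub',(93,139),.074),('orR',(97,220),.158)):
    print(n,at_height(s,p[0]*k,p[1]*k,z).round(4),at_depth(s,p[0]*k,p[1]*k).round(4))
E
```

```text
rim [0.5758 0.2742 0.06  ] [0.5798 0.2909 0.0169]
rimL [0.5768 0.3171 0.06  ] [0.5769 0.3177 0.0589]
rimR [0.5765 0.2298 0.06  ] [0.5808 0.242  0.0146]
rimT [0.6151 0.2696 0.06  ] [0.6151 0.2696 0.0598]
rimB [0.5344 0.2775 0.06  ] [0.5344 0.2778 0.0593]
edge [0.3994 0.2232 0.    ] [ 0.399   0.2235 -0.0011]
edge [0.3997 0.0294 0.    ] [ 0.3994  0.0292 -0.0008]
knobT [ 0.5327 -0.0611  0.158 ] [ 0.5327 -0.0603  0.1592]
hub [0.5332 0.324  0.074 ] [0.5331 0.325  0.0722]
orR [0.4824 0.2832 0.158 ] [0.4825 0.2828 0.1587]
```

Call:
jog_arm(
  series=[
    [[0,0,0.1],0],
    [[0,0,0.2],0],
    [[0,0,0.35],0],
    [[0,0,0.5],0],
    [[0,0,0.65],0],
    [[0,0,0.8],0],
    [[0,0,0.9],0],
    [[0,0,1],0],
  ],
)

```text
t: 9.35
tool_pos: [0.4741, 0.1294, 0.1686]
tool_rot: [[1.0, 0.002, -0.001], [0.002, -1.0, -0.0], [-0.001, 0.0, -1.0]]
wrist_force: [0.1, 0.4, -1.5]
width: 0.19
gripper_force: 58.7
```

Call:
jog_arm(
  series=[
    [[0,0,0.1],0],
    [[0,0,0.2],0],
    [[0,0,0.3],0],
    [[0,0,0.4],0],
    [[0,0,0.44],0],
    [[0,0,0.46],0],
    [[0,0,0.47],0],
    [[0,0,0.47],0],
    [[0,0,0.47],0],
  ],
)

```text
t: 10.25
tool_pos: [0.4749, 0.1295, 0.1141]
tool_rot: [[1.0, 0.001, 0.001], [0.001, -1.0, 0.0], [0.001, -0.0, -1.0]]
wrist_force: [-0.0, 0.5, -1.0]
width: 0.188
gripper_force: 58.7
```

Call:
jog_arm(
  series=[
    [[0,0,0],0],
    [[0,0,0],0],
    [[0,0,0],0],
    [[0,0,0],0],
    [[0,0,0],0],
  ],
  hand=0.2,
)

```text
t: 10.75
tool_pos: [0.4746, 0.1294, 0.1138]
tool_rot: [[1.0, 0.001, 0.0], [0.001, -1.0, -0.0], [0.0, 0.0, -1.0]]
wrist_force: [0.0, -0.1, -0.2]
width: 0.598
gripper_force: 0.0
```

Call:
jog_arm(
  series=[
    [[0,0,-0.3],0],
    [[0,0,-0.6],0],
    [[0,0,-0.8],0],
    [[0,0,-0.8],0],
    [[0.04,-0.2,-0.8],0],
    [[0.04,-0.5,-0.8],0],
    [[0.04,-0.8,-0.8],0],
    [[0.04,-1,-0.8],0],
  ],
)

```text
t: 11.55
tool_pos: [0.4781, 0.252, 0.2088]
tool_rot: [[1.0, 0.004, -0.001], [0.004, -1.0, 0.001], [-0.001, -0.001, -1.0]]
wrist_force: [-0.2, -0.5, 0.1]
width: 0.6
gripper_force: 0.0
```

Call:
jog_arm(
  series=[
    [[0,-0.2,0],0],
    [[0,-0.32,0],0],
    [[0,-0.32,0],0],
    [[0,-0.32,0],0],
    [[0,-0.32,0.1],0],
    [[0,-0.32,0.3],0],
    [[0,-0.32,0.5],0],
    [[0,-0.32,0.67],0],
    [[0,-0.32,0.67],0],
    [[0,-0.32,0.67],0],
  ],
)

```text
t: 12.55
tool_pos: [0.4791, 0.2867, 0.1289]
tool_rot: [[1.0, 0.0, -0.001], [0.0, -1.0, -0.001], [-0.001, 0.001, -1.0]]
wrist_force: [0.2, 0.3, 0.3]
width: 0.599
gripper_force: 0.0
```

Call:
jog_arm(
  series=[
    [[0,0,0],0],
    [[0,0,0],0],
    [[0,0,0],0],
    [[0,0,0],0],
    [[0,0,0],0],
    [[0,0,0],0],
    [[0,0,0],0],
  ],
  hand=-1,
)

```text
t: 13.25
tool_pos: [0.4799, 0.2881, 0.1306]
tool_rot: [[1.0, 0.001, 0.002], [0.001, -1.0, 0.0], [0.002, -0.0, -1.0]]
wrist_force: [0.0, -1.5, 5.6]
width: 0.189
gripper_force: 58.7
```

Call:
jog_arm(
  series=[
    [[0,0,-0.05],0],
    [[0,0,-0.1],0],
    [[0,0,-0.2],0],
    [[0,0,-0.35],0],
    [[0,0,-0.5],0],
    [[0,0,-0.65],0],
    [[0,0,-0.8],0],
    [[0,0,-0.9],0],
    [[0,0,-1],0],
    [[0,0,-1],0],
  ],
)

```text
t: 14.25
tool_pos: [0.4798, 0.2885, 0.2511]
tool_rot: [[1.0, 0.002, 0.003], [0.002, -1.0, 0.002], [0.003, -0.002, -1.0]]
wrist_force: [0.0, -0.8, -2.3]
width: 0.184
gripper_force: 58.7
```

Call:
jog_arm(
  series=[
    [[0,0,-0.15],0],
    [[0,0,-0.3],0],
    [[0.03,0,-0.35],0],
    [[0.1,0.01,-0.35],0],
    [[0.25,0.03,-0.35],0],
    [[0.4,0.05,-0.35],0],
    [[0.55,0.07,-0.35],0],
    [[0.7,0.07,-0.35],0],
    [[0.78,0.07,-0.35],0],
    [[0.8,0.07,-0.35],0],
  ],
)

```text
t: 15.25
tool_pos: [0.5759, 0.2787, 0.2895]
tool_rot: [[1.0, 0.0, -0.002], [0.0, -1.0, -0.001], [-0.002, 0.001, -1.0]]
wrist_force: [-0.7, 0.4, -2.9]
width: 0.191
gripper_force: 58.8
```

Call:
jog_arm(
  series=[
    [[0,0,0],0],
    [[0,0,0],0],
    [[0,0,0],0],
    [[0,0,0],0],
  ],
)

```text
t: 15.65
tool_pos: [0.5746, 0.2798, 0.2916]
tool_rot: [[1.0, 0.002, 0.0], [0.002, -1.0, -0.0], [0.0, 0.0, -1.0]]
wrist_force: [-0.2, 0.3, -3.1]
width: 0.186
gripper_force: 58.8
```

```bash
python3 - <<'E'
from h import *
s=snap('wrist','w4');print((-s['R'].T@s['t']).round(3),r.sense()['tool_pos'])
cv2.imwrite('pics/w4b.png',cv2.resize(cv2.cvtColor(s['pixels'],4),(800,600),interpolation=cv2.INTER_CUBIC))
E
```

```text
[0.641 0.28  0.435] [0.57469947 0.27968549 0.29156139]
```

View pics/w4b.png

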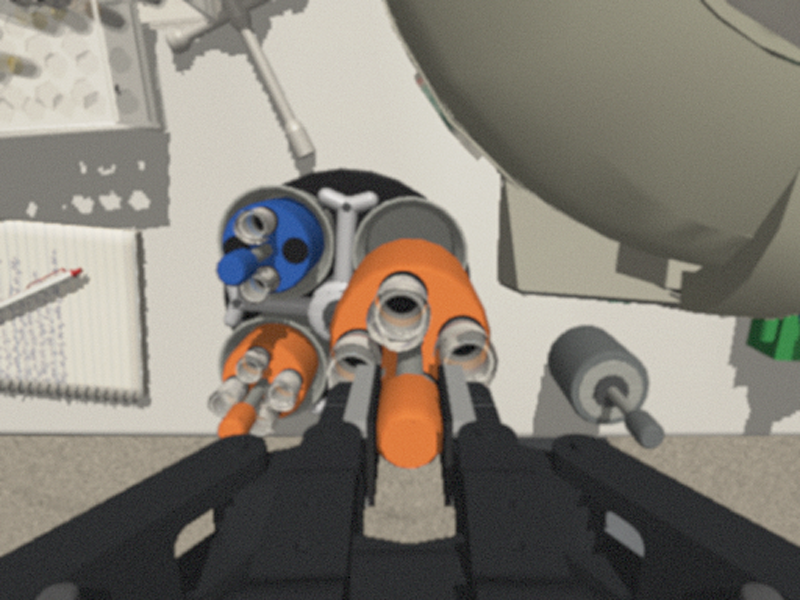

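The orange insert hangs centred over the empty bucket (rim centre about column 411, knob column 410). The blank stands upright on the bench at (600,380). Lowering.

Call:
jog_arm(
  series=[
    [[0,0,0.1],0],
    [[0,0,0.2],0],
    [[0,0,0.35],0],
    [[0,0,0.5],0],
    [[0,0,0.65],0],
    [[0,0,0.75],0],
    [[0,0,0.85],0],
    [[0,0,0.95],0],
    [[0,0,1],0],
    [[0,0,1],0],
  ],
)

```text
t: 16.7
tool_pos: [0.5746, 0.2792, 0.1702]
tool_rot: [[1.0, 0.002, -0.002], [0.002, -1.0, -0.001], [-0.002, 0.001, -1.0]]
wrist_force: [-0.5, -0.0, -2.8]
width: 0.187
gripper_force: 58.8
```

Call:
jog_arm(
  series=[
    [[0,0,0.1],0],
    [[0,0,0.17],0],
    [[0,0,0.24],0],
    [[0,0,0.3],0],
    [[0,0,0.34],0],
    [[0,0,0.34],0],
    [[0,0,0.34],0],
    [[0,0,0.34],0],
  ],
)

```text
t: 17.5
tool_pos: [0.5753, 0.2797, 0.1307]
tool_rot: [[1.0, 0.001, 0.001], [0.001, -1.0, 0.0], [0.001, -0.0, -1.0]]
wrist_force: [-0.8, -0.0, -0.2]
width: 0.183
gripper_force: 59.0
```

Call:
jog_arm(
  series=[
    [[0,0,0],0],
    [[0,0,0],0],
    [[0,0,0],0],
    [[0,0,0],0],
    [[0,0,-0.2],0],
    [[0,0,-0.5],0],
    [[0,0,-0.8],0],
    [[0,0,-1],0],
    [[0,0,-1],0],
  ],
  hand=0.2,
)

```text
t: 18.4
tool_pos: [0.577, 0.2812, 0.2552]
tool_rot: [[1.0, 0.001, 0.007], [0.001, -1.0, 0.004], [0.007, -0.004, -1.0]]
wrist_force: [-0.8, -0.0, 0.9]
width: 0.603
gripper_force: 0.0
```

Call:
jog_arm(
  series=[
    [[0,0,-0.4],0],
    [[-0.2,0.2,-0.6],0],
    [[-0.35,0.5,-0.6],0],
    [[-0.35,0.85,-0.6],0],
    [[-0.35,0.95,-0.6],0],
  ],
)

```text
t: 18.9
tool_pos: [0.5334, 0.1595, 0.3218]
tool_rot: [[1.0, -0.005, -0.0], [-0.005, -1.0, -0.005], [-0.0, 0.005, -1.0]]
wrist_force: [0.3, 0.4, -0.6]
width: 0.599
gripper_force: 0.0
```

Call:
jog_arm(
  series=[
    [[0,0.4,0],0],
    [[0,0.8,0],0],
    [[0,0.95,0],0],
    [[0,0.95,0],0],
  ],
)

```text
t: 19.3
tool_pos: [0.5334, 0.0473, 0.3214]
tool_rot: [[1.0, -0.006, -0.002], [-0.006, -1.0, -0.002], [-0.002, 0.002, -1.0]]
wrist_force: [0.4, 0.5, 0.0]
width: 0.598
gripper_force: 0.0
```

Call:
jog_arm(
  series=[
    [[0,0.4,0],0],
    [[0,0.8,0],0],
    [[0,0.95,0],0],
    [[0,0.95,0],0],
    [[0,0.95,0.3],0],
    [[0,0.95,0.5],0],
    [[0,0.95,0.5],0],
    [[0,0.95,0.5],0],
  ],
)

```text
t: 20.1
tool_pos: [0.534, -0.06, 0.2627]
tool_rot: [[1.0, 0.005, -0.0], [0.005, -1.0, 0.001], [-0.0, -0.001, -1.0]]
wrist_force: [0.0, 0.5, 0.3]
width: 0.602
gripper_force: 0.0
```

```bash
python3 - <<'E'
from h import *
print(r.sense()['tool_pos'])
s=snap('wrist','w5');snap('side','s5')
im=s['pixels'].astype(int);b=((im[...,2]>im[...,0]+60)).astype(np.uint8)
cv2.imwrite('pics/w5b.png',cv2.resize(cv2.cvtColor(s['pixels'],4),(800,600),interpolation=cv2.INTER_CUBIC))
E
```

```text
[ 0.53396961 -0.06002411  0.2627348 ]
```

View pics/w5b.png

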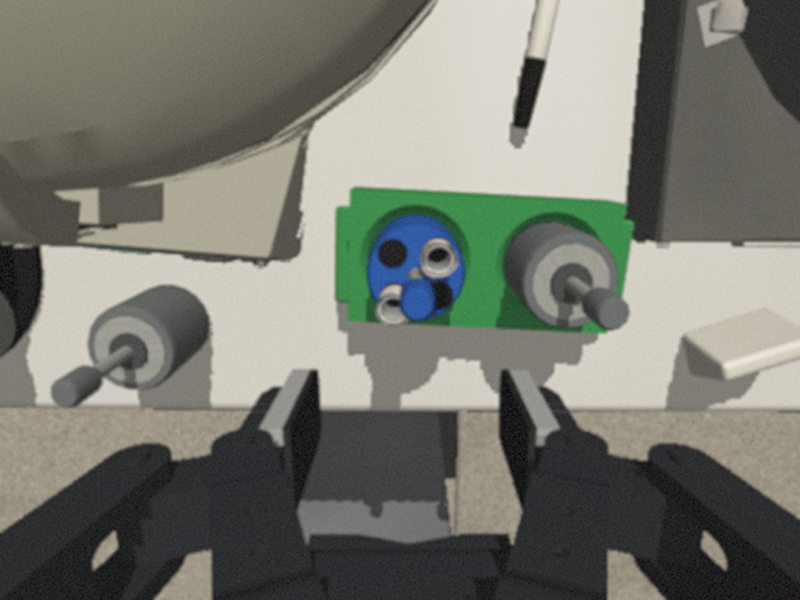

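The blue knob top is at (420,300), the tray grey knob at (608,312), and the blank on the bench has its knob top at (70,390). The blue well is centred near (416,260).

```bash
python3 - <<'E'
from h import *
s=load('w5');k=.64
for n,p,z in(('blueT',(420,300),.158),('greyT',(608,312),.158),('blank',(70,390),.142),('wellL',(368,260),.038),('wellR',(465,260),.038),('cTL',(350,188),.038),('cBL',(350,321),.038),('cTR',(612,203),.038),('cBR',(606,332),.038)):
    print(n,at_height(s,p[0]*k,p[1]*k,z).round(4),at_depth(s,p[0]*k,p[1]*k).round(4))
E
```

```text
blueT [ 0.5351 -0.0654  0.158 ] [ 0.5353 -0.0654  0.1587]
greyT [ 0.5295 -0.1573  0.158 ] [ 0.5297 -0.1571  0.1586]
blank [0.4791 0.1246 0.142 ] [0.4793 0.1243 0.1425]
wellL [ 0.5324 -0.0311  0.038 ] [ 0.532  -0.0309  0.0357]
wellR [ 0.5328 -0.0995  0.038 ] [ 0.5324 -0.0997  0.0359]
cTL [ 0.5821 -0.0196  0.038 ] [ 0.5803 -0.0156  0.0015]
cBL [ 0.4874 -0.0173  0.038 ] [ 0.4874 -0.0173  0.0378]
cTR [ 0.5731 -0.1992  0.038 ] [ 0.5725 -0.2021  0.0304]
cBR [ 0.48   -0.2046  0.038 ] [ 0.4802 -0.2044  0.0385]
```

Call:
jog_arm(
  series=[
    [[0,0.04,0.2],0],
    [[0,0.04,0.4],0],
    [[0,0.04,0.6],0],
    [[0,0.04,0.8],0],
    [[0,0.04,1],0],
    [[0,0.04,1],0],
    [[0,0.04,1],0],
  ],
)

```text
t: 20.9
tool_pos: [0.5347, -0.067, 0.1438]
tool_rot: [[1.0, 0.002, 0.002], [0.002, -1.0, -0.0], [0.002, 0.0, -1.0]]
wrist_force: [-0.0, 0.2, -0.2]
width: 0.6
gripper_force: 0.0
```

Call:
jog_arm(
  series=[
    [[0,0,0.08],0],
    [[0,0,0.11],0],
    [[0,0,0.11],0],
    [[0,0,0.11],0],
  ],
)

```text
t: 21.3
tool_pos: [0.5338, -0.0674, 0.1296]
tool_rot: [[1.0, 0.001, 0.001], [0.001, -1.0, -0.0], [0.001, 0.0, -1.0]]
wrist_force: [-0.7, 0.2, -1.0]
width: 0.603
gripper_force: 0.0
```

Call:
jog_arm(
  series=[
    [[0,0,0],0],
    [[0,0,0],0],
    [[0,0,0],0],
    [[0,0,0],0],
    [[0,0,0],0],
    [[0,0,0],0],
    [[0,0,0],0],
  ],
  hand=-1,
)

```text
t: 22.0
tool_pos: [0.5338, -0.0671, 0.1295]
tool_rot: [[1.0, 0.002, 0.001], [0.002, -1.0, 0.0], [0.001, -0.0, -1.0]]
wrist_force: [0.0, 0.9, 1.7]
width: 0.189
gripper_force: 58.9
```

Call:
jog_arm(
  series=[
    [[0,0,-0.05],0],
    [[0,0,-0.1],0],
    [[0,0,-0.2],0],
    [[0,0,-0.35],0],
    [[0,0,-0.5],0],
    [[0,0,-0.65],0],
    [[0,0,-0.8],0],
    [[0,0,-0.9],0],
    [[0,0,-1],0],
    [[0,0,-1],0],
  ],
)

```text
t: 23.0
tool_pos: [0.5346, -0.0674, 0.2512]
tool_rot: [[1.0, 0.001, 0.003], [0.001, -1.0, -0.001], [0.003, 0.001, -1.0]]
wrist_force: [0.3, 0.4, -2.5]
width: 0.193
gripper_force: 58.6
```

Call:
jog_arm(
  series=[
    [[0,0,-0.15],0],
    [[-0.05,0,-0.3],0],
    [[-0.15,-0.05,-0.42],0],
    [[-0.25,-0.15,-0.42],0],
    [[-0.35,-0.3,-0.42],0],
    [[-0.42,-0.45,-0.42],0],
    [[-0.45,-0.6,-0.42],0],
    [[-0.45,-0.75,-0.42],0],
    [[-0.45,-0.9,-0.42],0],
    [[-0.45,-1,-0.42],0],
  ],
)

```text
t: 24.0
tool_pos: [0.4777, 0.0554, 0.2984]
tool_rot: [[1.0, 0.005, -0.002], [0.005, -1.0, 0.0], [-0.002, -0.0, -1.0]]
wrist_force: [0.5, -0.2, -1.7]
width: 0.185
gripper_force: 58.8
```

Call:
jog_arm(
  series=[
    [[0,-0.1,0],0],
    [[0,-0.2,0],0],
    [[0,-0.3,0],0],
    [[0,-0.4,0],0],
    [[0,-0.5,0],0],
    [[0,-0.6,0],0],
    [[0,-0.7,0],0],
    [[0,-0.8,0],0],
    [[0,-0.9,0],0],
    [[0,-1,0],0],
  ],
)

```text
t: 25.0
tool_pos: [0.4792, 0.1736, 0.2997]
tool_rot: [[1.0, 0.001, 0.0], [0.001, -1.0, -0.0], [0.0, 0.0, -1.0]]
wrist_force: [-0.3, -0.1, -2.2]
width: 0.188
gripper_force: 58.8
```

Call:
jog_arm(
  series=[
    [[0,-0.15,0],0],
    [[0,-0.3,0],0],
    [[0,-0.45,0],0],
    [[0,-0.6,0],0],
    [[0,-0.75,0],0],
    [[0,-0.85,0],0],
    [[0,-0.92,0],0],
    [[0,-0.96,0],0],
    [[0,-0.96,0],0],
    [[0,-0.96,0],0],
  ],
)

```text
t: 26.0
tool_pos: [0.4793, 0.287, 0.2996]
tool_rot: [[1.0, 0.0, -0.0], [0.0, -1.0, -0.001], [-0.0, 0.001, -1.0]]
wrist_force: [-0.2, -0.0, -2.3]
width: 0.188
gripper_force: 58.8
```

```bash
python3 - <<'E'
from h import *
print(r.sense()['tool_pos'])
s=snap('wrist','w6')
cv2.imwrite('pics/w6b.png',cv2.resize(cv2.cvtColor(s['pixels'],4),(800,600),interpolation=cv2.INTER_CUBIC))
E
```

```text
[0.47930173 0.28698806 0.29955691]
```

View pics/w6b.png

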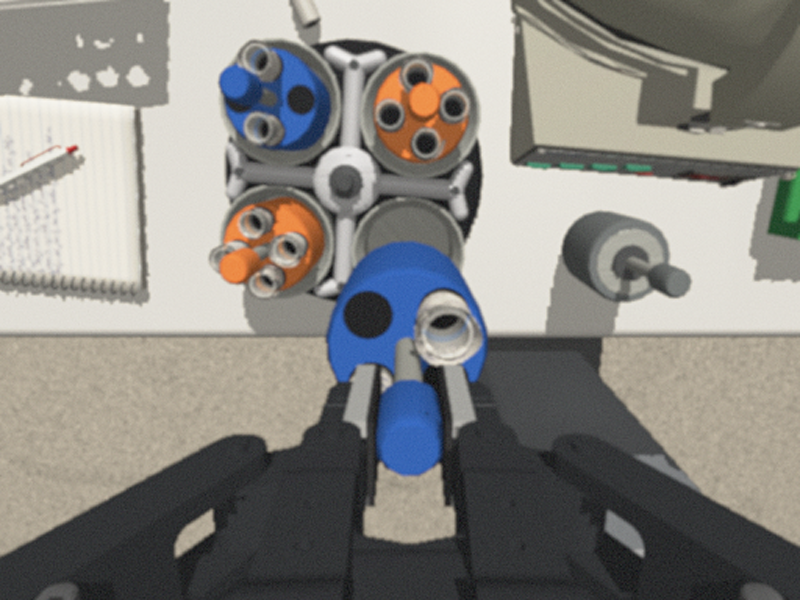

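The orange insert sits in the far-right bucket (425,100), and the blue one hangs over the empty near bucket (408,245). Lowering.

Call:
jog_arm(
  series=[
    [[0,0,0.1],0],
    [[0,0,0.2],0],
    [[0,0,0.35],0],
    [[0,0,0.5],0],
    [[0,0,0.65],0],
    [[0,0,0.75],0],
    [[0,0,0.85],0],
    [[0,0,0.95],0],
    [[0,0,1],0],
    [[0,0,1],0],
  ],
)

```text
t: 27.05
tool_pos: [0.4787, 0.2874, 0.1787]
tool_rot: [[1.0, 0.001, -0.001], [0.001, -1.0, -0.001], [-0.001, 0.001, -1.0]]
wrist_force: [-0.8, -0.3, -2.2]
width: 0.188
gripper_force: 58.7
```

Call:
jog_arm(
  series=[
    [[0,0,0.1],0],
    [[0,0,0.2],0],
    [[0,0,0.28],0],
    [[0,0,0.35],0],
    [[0,0,0.41],0],
    [[0,0,0.41],0],
    [[0,0,0.41],0],
    [[0,0,0.41],0],
  ],
)

```text
t: 27.85
tool_pos: [0.4791, 0.2877, 0.1304]
tool_rot: [[1.0, 0.001, 0.0], [0.001, -1.0, -0.0], [0.0, 0.0, -1.0]]
wrist_force: [0.5, -1.3, -2.3]
width: 0.188
gripper_force: 58.8
```

Call:
jog_arm(
  series=[
    [[0,0,0],0],
    [[0,0,0],0],
    [[0,0,0],0],
    [[0,0,0],0],
    [[0,0,-0.2],0],
    [[0,0,-0.5],0],
    [[0,0,-0.8],0],
    [[0,0,-0.8],0],
  ],
  hand=0.2,
)

```text
t: 28.65
tool_pos: [0.4817, 0.2903, 0.232]
tool_rot: [[1.0, 0.001, 0.009], [0.001, -1.0, 0.005], [0.009, -0.005, -1.0]]
wrist_force: [-0.0, 0.2, -0.0]
width: 0.599
gripper_force: 0.0
```

Call:
jog_arm(
  series=[
    [[0,0.2,0],0],
    [[-0.04,0.5,0],0],
    [[-0.04,0.8,0],0],
    [[-0.04,1,0],0],
  ],
)

```text
t: 29.05
tool_pos: [0.474, 0.1647, 0.2257]
tool_rot: [[1.0, -0.001, -0.001], [-0.001, -1.0, -0.002], [-0.001, 0.002, -1.0]]
wrist_force: [-0.3, 0.3, 0.1]
width: 0.602
gripper_force: 0.0
```

Call:
jog_arm(
  series=[
    [[0,0.2,0],0],
    [[0,0.32,0],0],
    [[0,0.32,0],0],
    [[0,0.32,0],0],
    [[0,0.32,0.2],0],
    [[0,0.32,0.5],0],
    [[0,0.32,0.8],0],
    [[0,0.32,0.94],0],
    [[0,0.32,0.94],0],
    [[0,0.32,0.94],0],
  ],
)

```text
t: 30.05
tool_pos: [0.4747, 0.1308, 0.114]
tool_rot: [[1.0, 0.003, 0.0], [0.003, -1.0, 0.001], [0.0, -0.001, -1.0]]
wrist_force: [0.3, 0.2, 1.5]
width: 0.599
gripper_force: 0.0
```

Call:
jog_arm(
  series=[
    [[0,0,0],0],
    [[0,0,0],0],
    [[0,0,0],0],
    [[0,0,0],0],
    [[0,0,0],0],
    [[0,0,0],0],
    [[0,0,0],0],
  ],
  hand=-1,
)

```text
t: 30.75
tool_pos: [0.4756, 0.1295, 0.115]
tool_rot: [[1.0, 0.001, 0.003], [0.001, -1.0, 0.0], [0.003, -0.0, -1.0]]
wrist_force: [-0.2, -0.7, 6.5]
width: 0.191
gripper_force: 58.7
```

Call:
jog_arm(
  series=[
    [[0,0,-0.05],0],
    [[0,0,-0.1],0],
    [[0,0,-0.2],0],
    [[0,0,-0.35],0],
    [[0,0,-0.5],0],
    [[0,0,-0.65],0],
    [[0,0,-0.8],0],
    [[0,0,-0.9],0],
    [[0,0,-1],0],
    [[0,0,-1],0],
  ],
)

```text
t: 31.75
tool_pos: [0.4755, 0.1298, 0.2354]
tool_rot: [[1.0, 0.001, 0.003], [0.001, -1.0, 0.0], [0.003, -0.0, -1.0]]
wrist_force: [-0.1, 0.1, -1.6]
width: 0.191
gripper_force: 58.7
```

Call:
jog_arm(
  series=[
    [[0,0.05,-0.1],0],
    [[0,0.15,-0.2],0],
    [[0,0.25,-0.3],0],
    [[0,0.35,-0.3],0],
    [[0,0.45,-0.3],0],
    [[0,0.55,-0.3],0],
    [[0,0.65,-0.3],0],
    [[0,0.75,-0.3],0],
    [[0,0.85,-0.3],0],
    [[0,0.95,-0.3],0],
  ],
)

```text
t: 32.75
tool_pos: [0.4746, 0.0144, 0.2696]
tool_rot: [[1.0, 0.001, -0.0], [0.001, -1.0, -0.0], [-0.0, 0.0, -1.0]]
wrist_force: [0.1, 0.9, -1.2]
width: 0.182
gripper_force: 58.7
```

Call:
jog_arm(
  series=[
    [[0.02,0.1,0],0],
    [[0.06,0.2,0],0],
    [[0.13,0.35,0],0],
    [[0.2,0.45,0],0],
    [[0.28,0.55,0],0],
    [[0.36,0.65,0],0],
    [[0.42,0.68,0],0],
    [[0.48,0.68,0],0],
    [[0.48,0.68,0],0],
    [[0.48,0.68,0],0],
  ],
)

```text
t: 33.75
tool_pos: [0.5323, -0.0651, 0.2696]
tool_rot: [[1.0, 0.003, -0.0], [0.003, -1.0, 0.0], [-0.0, -0.0, -1.0]]
wrist_force: [0.4, -0.4, -1.8]
width: 0.186
gripper_force: 58.7
```

```bash
python3 - <<'E'
from h import *
print(r.sense()['tool_pos'])
s=snap('wrist','w7')
cv2.imwrite('pics/w7b.png',cv2.resize(cv2.cvtColor(s['pixels'],4),(800,600),interpolation=cv2.INTER_CUBIC))
E
```

```text
[ 0.53234066 -0.06509784  0.26959686]
```

View pics/w7b.png

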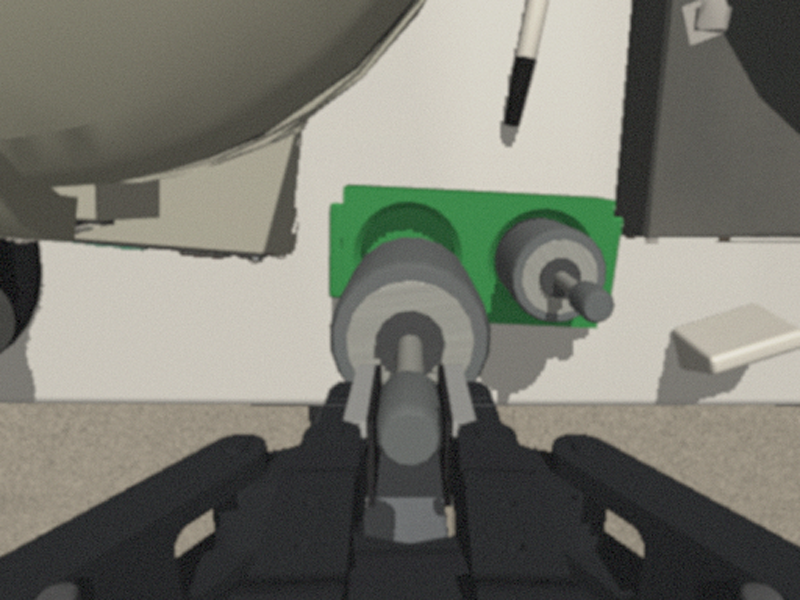

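The blank hangs centred over the well (column 410 for both). Lowering and releasing.

Call:
jog_arm(
  series=[
    [[0,0,0.1],0],
    [[0,0,0.2],0],
    [[0,0,0.35],0],
    [[0,0,0.5],0],
    [[0,0,0.6],0],
    [[0,0,0.7],0],
    [[0,0,0.8],0],
    [[0,0,0.9],0],
    [[0,0,1],0],
    [[0,0,1],0],
  ],
)

```text
t: 34.8
tool_pos: [0.5311, -0.0661, 0.1478]
tool_rot: [[1.0, 0.002, -0.003], [0.002, -1.0, 0.0], [-0.003, -0.0, -1.0]]
wrist_force: [-1.3, 0.7, -1.6]
width: 0.19
gripper_force: 58.7
```

Call:
jog_arm(
  series=[
    [[0,0,0.07],0],
    [[0,0,0.12],0],
    [[0,0,0.15],0],
    [[0,0,0.15],0],
    [[0,0,0.15],0],
  ],
)

```text
t: 35.3
tool_pos: [0.5326, -0.0662, 0.1318]
tool_rot: [[1.0, 0.001, 0.0], [0.001, -1.0, -0.0], [0.0, 0.0, -1.0]]
wrist_force: [0.2, 0.8, -2.3]
width: 0.188
gripper_force: 58.7
```

Now release, retreat upward and check.

Call:
jog_arm(
  series=[
    [[0,0,0],0],
    [[0,0,0],0],
    [[0,0,0],0],
    [[0,0,0],0],
    [[0,0,-0.2],0],
    [[0,0,-0.5],0],
    [[0,0,-0.8],0],
    [[0,0,-1],0],
    [[0,0,-1],0],
    [[0,0,-1],0],
  ],
  hand=0.2,
)

```text
t: 36.3
tool_pos: [0.5324, -0.0662, 0.2519]
tool_rot: [[1.0, 0.001, 0.001], [0.001, -1.0, -0.0], [0.001, 0.0, -1.0]]
wrist_force: [-0.1, 0.1, -1.0]
width: 0.601
gripper_force: 0.0
```

Call:
jog_arm(
  series=[
    [[-0.4,-0.4,-0.5],0],
    [[-0.4,-0.8,-0.5],0],
    [[-0.4,-1,-0.5],0],
    [[-0.4,-1,-0.5],0],
    [[-0.4,-1,-0.5],0],
    [[-0.4,-1,-0.5],0],
  ],
)

```text
t: 36.9
tool_pos: [0.4838, 0.0522, 0.3102]
tool_rot: [[1.0, -0.0, -0.003], [-0.0, -1.0, -0.001], [-0.003, 0.001, -1.0]]
wrist_force: [0.0, -0.7, 0.4]
width: 0.597
gripper_force: 0.0
```

```bash
python3 - <<'E'
from h import *
a=snap('side','s8')['pixels'];b=snap('wrist','w8')['pixels']
cv2.imwrite('pics/e.png',cv2.cvtColor(np.vstack([cv2.resize(a[140:290,130:330],(400,300),interpolation=2),cv2.resize(b,(400,300))]),4))
E
```

```text
(no output)
```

View pics/e.png

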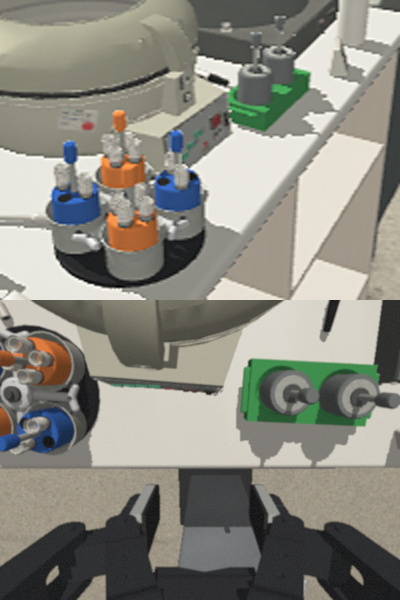

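All six inserts look seated. Side-crop knobs: orange (119,121), near blue (176,140), tray blanks (257,40) and (279,22). I'll check their heights against the inserts that were never moved.

```bash
python3 - <<'E'
from h import *
s=load('s8');w=load('w8')
for n,(u,v) in dict(orF=(119,121),blN=(176,140),blF=(69,152),orN=(124,205),blank=(257,40),blank2=(279,22)).items():
    print(n,at_depth(s,130+u/2,140+v/2).round(3), 'top z',max(at_depth(s,130+u/2,140+v/2-k)[2] for k in range(0,7) if np.linalg.norm(at_depth(s,130+u/2,140+v/2-k)[:2]-at_depth(s,130+u/2,140+v/2)[:2])<.02).round(4))
for p in((310,397),(390,400)): print(at_depth(w,p[0]*1.28,(p[1]-300)*1.28).round(4))
E
```

```text
orF [0.569 0.287 0.147] top z 0.1554
blN [0.473 0.295 0.148] top z 0.1569
blF [0.577 0.383 0.148] top z 0.1564
orN [0.486 0.398 0.107] top z 0.1103
blank [ 0.525 -0.061  0.145] top z 0.1561
blank2 [ 0.525 -0.153  0.146] top z 0.1553
[ 0.5323 -0.064   0.1588]
[ 0.5293 -0.1539  0.1585]
```

Every knob top checked reads about 0.156 m, the same as the inserts left in place. (I misread one pixel on the near-left orange, which never moved.) Everything is fully home, so I'm handing in.

```bash
python3 -c "
from workcell import r
print(r.sign_off())"
```

```text
the job is handed in; nothing more can be done
None
```

The job is handed in: by my camera checks the orange and blue inserts each face their twin in the rotor and both blanks stand in the tray wells, all fully home and released, after about 37 s; the hand-in gave no verdict.

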